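# Bring the open jar round to the front and close it

## Robot

A 6-joint arm with a two-finger parallel gripper is mounted at the origin on the work surface. World frame = base frame: x ahead of the robot, y to its left, z up, the work surface at z = 0. Lengths are in m, angles in rad, forces in N, time in s.
With the tool pointing down it reaches from about 0.35 to 0.875 m from the base axis. Payload 4.2 kg.
Tool frame: the origin (TCP) lies at the very end of the fingers, on their centre line; the grasp point (between the pads) lies 19 mm behind it (manip.grip_point_offset is the distance from the TCP to the grasp point, in m); z points along the fingers, y is the line along which they close (so a half turn about z gives the same grasp; the last joint's range is limited). The gripper opens to 87 mm and grips with 3 to 60 N. Pads are 19 mm wide; open, the fingers measure 117 mm over their backs; the gripper's body (75 mm by 190 mm) begins 51 mm behind the grasp point.
Start: joints at [1.524, 0.385, 0.008, 0, -1.194, -0.259], TCP at [0.188, 0.596, 0.223] pointing down, gripper open.
Joint ranges: [-3.14, 3.14], [-1.21, 2.06], [-1.07, 1.41], [-3.16, 2.05], [-2.99, -0.16], [-3.1, 3.1]. Speed limits (rad/s): [2.79, 2.79, 3.14, 3.14, 3.14, 3.14].

## Interface

Orientations are given as [roll, pitch, yaw] about the fixed x, y, z axes, in that order (R = Rz(yaw) Ry(pitch) Rx(roll)).
In Python, from workcell import manip gives the robot as it stands. Calls block until the motion is done:
- manip.reach(position, orientation): joint-space move of the TCP to a pose.
- manip.move_straight(position, max_speed=0.15, frame=None, threshold=None): straight line of the TCP; frame=None keeps the orientation; max_speed is the mean speed in m/s. With threshold (N) it stops when the force on the tool has changed by that much, and returns True; else False.
- manip.movej(angles): joint-space move.
- manip.gripper_to(opening, grip_force=None): finger opening in m; grip_force is the grip in N (None keeps the last); returns when the fingers have stopped.
- manip.dwell(seconds).
- manip.ik(position, orientation): joint angles nearest the present ones, or None.
- manip.camera(name): name is "side" or "top"; returns a dict with "img" (400x640x3 uint8, red, green, blue), "z_map" (400x640 float32, m along the optical axis (not along the pixel's ray), 0 where there is no reading), "fx", "fy", "cx", "cy" (pixels), "position" and "orientation" of the camera in the world. Camera axes: x right, y down, z forward; pixel columns grow to the right and rows downward; lengths in m; the calibration is good to about 2 mm. A picture is of the moment at which its call begins.
A pose or a line that the arm cannot do raises manip.Unreachable and nothing moves.
- manip.hand_in(): hands the job in; it is judged then, once.
Readings, each from a call of its own:
- manip.get_time(): time.
- manip.get_qpos(): joint angles.
- manip.get_dq(): joint speeds.
- manip.get_tau(): joint torques, N m.
- manip.get_tool_pos(): TCP position.
- manip.get_tool_rot(): TCP orientation.
- manip.get_wrist_force(): force on the tool from outside, world axes, zero at the start.
- manip.get_ft_torque(): the same for the moment, N m.
- manip.get_grip_width(): finger opening in m.
- manip.get_grasp_force(): force on a finger pad.
Only numpy, scipy, OpenCV 4.12 (cv2) and the standard library are available. Lean on these libraries where they do the work, as an engineer would, in place of code of your own. Each camera call takes 0.05 s, during which the arm holds its last target. There are 200 camera calls.

## Task

Push the jar carousel round anticlockwise (seen from above; the posts on its rim are there for that) until the open jar faces front and the disc is against its stop, and lean on it there with the fingers at about 12 N for a good half second so that it beds in; never push the carousel with more than 20 N. Then close the open jar with the larger wooden lid, plug down and fully seated, pressing no harder than that, and let go, leaving the carousel against its stop and the other things where they are.

Things in the scene. Friction and masses are not known exactly. Their poses are not given: they have to be found in the camera images.
- foot: fixed grey foot of the carousel; origin on the turning axis at table height. Its -x is its front: a 10 mm high tongue with a pointed end sticks out there, 190 mm from the axis, roughly towards the robot. A dark stop block (20 x 30 mm, 38 mm high) stands 155 mm from the axis, 60 deg anticlockwise (from above) from the foot's +x.
- carousel: aluminium disc, radius 142 mm, top 40 mm above the table; origin on the turning axis at table height, z up. Five glass jars (radius 32 mm) are fixed on it, 80 mm from the axis, 72 deg apart: four with steel caps (109 mm above the table), one open, on the disc's -x. Turns stiffly (dry friction 0.35 N m, about 3 N at a post, a little more when fast) and stays where left; no spring.
- hub (a point): centre of the disc's top face, on the axis, 40 mm above the table. The disc starts 1.1 to 2.3 rad short of its stop and goes there anticlockwise seen from above; then a rim lug (reaching 163 mm from the axis, 28 to 38 mm above the table) meets the foot's stop block, a rigid stop, and the open jar is over the tongue.
- post (a point): top centre of one of five upright steel posts at the disc's rim, to push it by: 14 mm diameter, from the disc top (40 mm) up to 105 mm above the table, 130 mm from the axis, midway between the jars: at 36 (this one), 108, 180, 252 and 324 deg anticlockwise from the open jar's direction
- jar_mouth (a point): centre of the open jar's mouth at the height of its rim, 105 mm above the table, 80 mm from the axis; the mouth is 57 mm wide inside, the jar 64 mm outside and about 60 mm deep, with straight walls. It turns with the carousel.
- front_station (a point): fixed point above the foot's tongue, 80 mm in front (-x of the foot) of the axis and 105 mm above the table, where jar_mouth is when the carousel is against its stop
- big_lid_mid (a point): centre (22.5 mm above the underside) of the larger of two wooden lids, upright on the board, 45 mm high, 40 to 85 g, z up. From below: plug 53 mm wide, 10 mm high, that enters the mouth; flange 64 mm wide, 5 mm thick, that rests on the jar's rim (centre then 12.5 mm above the rim); round knob 22 mm wide, 30 mm high, to grip from above
- small_lid: the smaller wooden lid, for another jar: same shape and height but plug 37 mm and flange 46 mm in diameter; a bystander. Origin at the centre of its underside. The two lids may stand in either place.
- board: fixed wooden board, 130 x 260 x 12 mm, on which the two lids stand about 130 mm apart; origin at the centre of its underside
- jar_a: empty glass jar, 72 mm wide, 80 mm high, bystander; origin under its centre
- jar_b: empty glass jar, 72 mm wide, 80 mm high, bystander; origin under its centre
- jar_c: closed glass jar, 68 mm wide, 75 mm high, bystander; origin under its centre
- tub: white open tub with two side handles, 100 mm wide, 85 mm high, bystander; origin under its centre
- spoon: steel spoon lying flat, 190 mm long, bystander
- can: steel can, 60 mm wide, 70 mm high, bystander; origin under its centre
Mind the look-alikes: they are no part of the job. Leave any blue or purple look-alike of the part that bears big_lid_mid alone.

How it is judged:
By the outcome, as a careful person would: the job done as asked, in the order asked, and still so for the second after the job is handed in, with the robot touching nothing.
It also fails if it takes over 69 s, if anything falls off the work surface, if the arm or the gripper's body presses on something with over 40 N, if the wrist force passes 120 N, or if a joint passes its speed limit or range.

## Working session

There is one attempt and no reset: what is moved stays moved. The work goes in short steps, each a Python script; the robot and the scene stay as the last script left them, time stands still between calls to the robot, and variables do not carry over. Pictures are saved under pics/ and viewed, at most 10 in all, crops included, and the job is handed in when it is done.

```bash
mkdir -p pics; ls; cat > h.py <<'E'
import numpy as np, cv2
from scipy.spatial.transform import Rotation as Ro
from workcell import manip as m
def cloud(c):
    z=c["z_map"]; v,u=np.indices(z.shape)
    p=np.stack([(u-c["cx"])/c["fx"]*z,(v-c["cy"])/c["fy"]*z,z],-1)
    o=np.array(c["orientation"]); R=Ro.from_euler('xyz',o).as_matrix() if o.size==3 else o
    w=p@R.T+np.array(c["position"]); w[z<=0]=np.nan
    return w
def save(c,n): cv2.imwrite(f"pics/{n}.png",c["img"][:,:,::-1])
E
python3 - <<'E'
from h import *
for n in("top","side"):
    c=m.camera(n); save(c,n); np.savez(n,**{k:c[k] for k in c})
    print(n,c["position"],c["orientation"],c["fx"],c["cx"],c["cy"])
print(m.get_time())
E
```

```text
pics
top [ 0.43388743 -0.03792908  1.27386848] [-3.06766617  0.01130758 -1.57917942] 438.6867130907359 315.7111881956308 195.5696127493245
side [ 0.09574281 -1.31434375  0.87268909] [-2.09937758  0.01532741 -0.33809593] 478.157628208935 319.4579555181263 207.40504956680002
0.1
```

View pics/top.png

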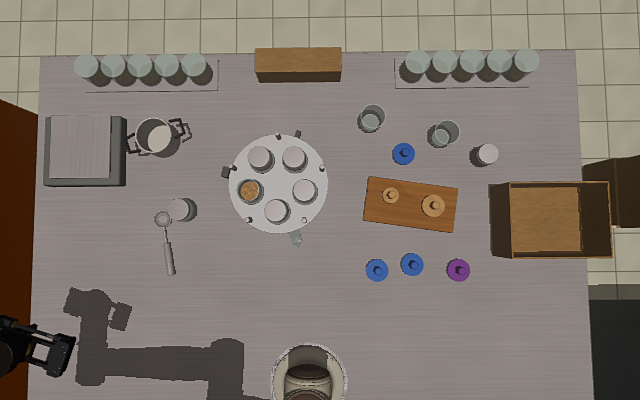

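View pics/side.png

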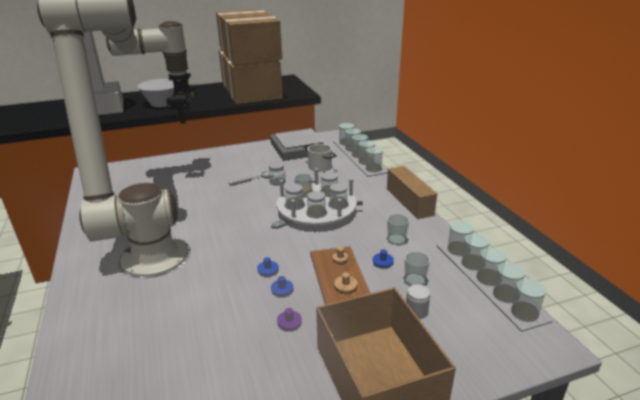

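The top picture shows the carousel at about (278,184), the open jar at (250,191), the tongue at (296,238), the stop block at (227,172) and the lug at (297,133).

Lid candidates:
- Wooden: (433,205), larger flange, and (391,195), smaller.
- Blue: (403,154), (377,270) and (412,264).
- Purple: (459,270).

By the description I choose the wooden one at (433,205).

```bash
python3 - <<'E'
from h import *
c=dict(np.load("top.npz")); w=cloud(c); im=c["img"]
cv2.imwrite("pics/crop.png",cv2.resize(im[110:260,210:470,::-1],(780,450),interpolation=cv2.INTER_CUBIC))
print("table z",np.nanmedian(w[300:320,400:500,2]), "board",np.nanmedian(w[190:200,410:418],axis=(0,1)))
def rep(n,u0,u1,v0,v1,zl,zh):
    r=w[v0:v1,u0:u1].reshape(-1,3); s=r[(r[:,2]>zl)&(r[:,2]<zh)]
    if len(s)<3: print(n,len(s)); return s
    (x,y),rad=cv2.minEnclosingCircle(s[:,:2].astype(np.float32))
    print(n,len(s),"mean",s.mean(0).round(4),"circ",round(x,4),round(y,4),round(rad,4)); return s
rep("disc",222,335,128,240,.034,.046)
for n,u,v in (("c1",260,157),("c2",294,158),("c3",304,189),("c4",276,210)): rep(n,u-16,u+16,v-16,v+16,.102,.118)
rep("openrim",234,265,176,206,.095,.115)
for n,u,v in (("p1",235,169),("p2",278,137),("p3",321,168),("p4",306,221),("p5",249,220)): rep(n,u-7,u+7,v-7,v+7,.09,.115)
rep("tongue",284,310,228,250,.006,.018)
rep("stop",218,236,160,184,.03,.045); rep("lug",288,306,124,144,.02,.045)
for n,u,v in (("big",433,205),("small",391,195)):
    rep(n+" knob",u-18,u+18,v-18,v+18,.049,.07); rep(n+" flange",u-18,u+18,v-18,v+18,.021,.034)
print(np.round(w[205,433],4),np.round(w[191,250],4))
E
```

```text
table z -0.0003136196463218166 board [ 0.52793516 -0.3061646   0.01135637]
disc 5206 mean [0.5602 0.0806 0.0406] circ 0.5736 0.0905 0.1552
c1 375 mean [0.6271 0.1277 0.1094] circ 0.6278 0.1284 0.0293
c2 371 mean [0.6255 0.034  0.1093] circ 0.6262 0.0335 0.0296
c3 375 mean [0.536  0.0068 0.1094] circ 0.5362 0.007 0.0292
c4 380 mean [0.4821 0.0839 0.1092] circ 0.4821 0.0838 0.0292
openrim 124 mean [0.5386 0.1592 0.1041] circ 0.539 0.1593 0.0325
p1 27 mean [0.6038 0.204  0.1026] circ 0.6042 0.2051 0.0071
p2 27 mean [0.6909 0.0794 0.1032] circ 0.6909 0.0796 0.0069
p3 24 mean [ 0.5993 -0.0421  0.1033] circ 0.5993 -0.0417 0.0069
p4 23 mean [0.4555 0.0084 0.1032] circ 0.4544 0.0078 0.0067
p5 25 mean [0.4585 0.1601 0.1038] circ 0.4583 0.1609 0.0068
tongue 154 mean [0.4075 0.0351 0.0102] circ 0.4009 0.0295 0.0364
stop 176 mean [0.5905 0.2209 0.0392] circ 0.5958 0.2129 0.0343
lug 142 mean [0.6896 0.0318 0.0398] circ 0.6877 0.0287 0.0269
big knob 54 mean [ 0.4956 -0.3558  0.0561] circ 0.4951 -0.3573 0.0115
big flange 335 mean [ 0.4951 -0.3557  0.027 ] circ 0.4956 -0.357 0.0324
small knob 52 mean [ 0.5266 -0.2355  0.0563] circ 0.5267 -0.2359 0.011
small flange 145 mean [ 0.5262 -0.2345  0.0271] circ 0.5263 -0.236 0.0233
[ 0.495  -0.3495  0.057 ] [0.5382 0.1575 0.0612]
```

View pics/crop.png

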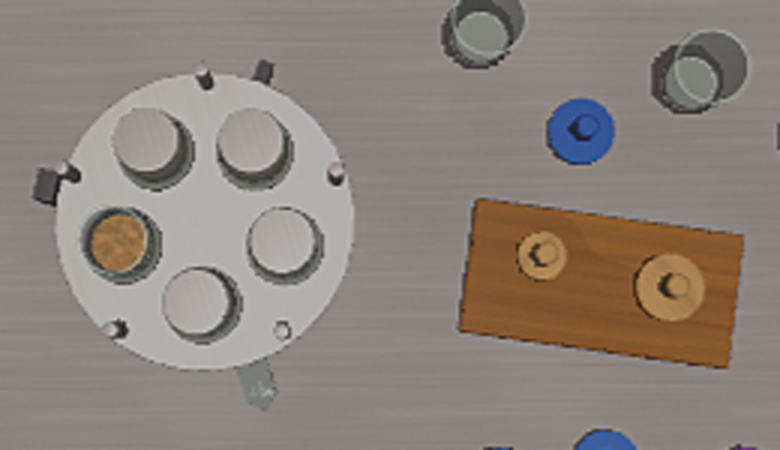

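The close crop confirms it: the larger wooden lid is right of the small one on the board. It measures flange radius 32 mm, knob 11 mm and top 57 mm, so it matches. Next I fit the carousel and check inverse kinematics along the push arc.

```bash
cat >> h.py <<'E'
caps=np.array([[.539,.1593],[.4821,.0838],[.5362,.007],[.6262,.0335],[.6278,.1284]]) # open jar first, anticlockwise
posts=np.array([[.4583,.1609],[.4544,.0078],[.5993,-.0417],[.6909,.0796],[.6042,.2051]])
C=np.array([.5619,.0824])
def down(yaw): return [np.pi,0,yaw]
def pt(phi,r,z): return [C[0]+r*np.cos(phi),C[1]+r*np.sin(phi),z]
E
python3 - <<'E'
from h import *
from scipy.optimize import least_squares
P=np.vstack([caps,posts]); a=np.radians(np.r_[np.arange(5)*72,36+np.arange(5)*72]); r=np.r_[[.08]*5,[.13]*5]
f=lambda p:(np.c_[p[0]+r*np.cos(a+p[2]),p[1]+r*np.sin(a+p[2])]-P).ravel()
s=least_squares(f,[.562,.082,1.9]); print(s.x,np.degrees(s.x[2]),(s.fun*1000).round(1))
print(m.get_tool_rot(),m.get_wrist_force(),m.get_grip_width())
p=s.x[2]-np.radians(36)  # p1 angle
for off in (np.pi/2,-np.pi/2):
    for phi in np.linspace(p-.25,p+1.6,5):
        q=m.ik(pt(phi,.134,.07),down(phi+off)); print(off,phi,None if q is None else np.round(q,2))
E
```

```text
[0.56184    0.08237    1.86469796] 106.839323011972 [-0.3 -0.4 -0.2  0.2 -0.6 -0.2 -0.6  0.5 -0.3 -0.3 -0.1 -0.   0.7  0.3
  0.2 -0.4  0.9  0.1  0.3  0.1]
[ 3.13971972e+00 -8.46366300e-05 -3.05961911e-01] [0.5223998  0.32488921 0.34851953] 0.08692469920852007
1.5707963267948966 0.9863794264426977 [ 0.54  0.58 -0.07 -0.   -0.92 -2.69]
1.5707963267948966 1.4488794264426978 [ 0.62  0.51 -0.2  -0.   -0.86 -2.31]
1.5707963267948966 1.9113794264426978 [ 0.67  0.43 -0.35 -0.   -0.79 -1.9 ]
1.5707963267948966 2.3738794264426977 [ 0.69  0.35 -0.5  -0.   -0.73 -1.46]
1.5707963267948966 2.836379426442698 [ 0.64  0.28 -0.61  0.   -0.68 -0.94]
-1.5707963267948966 0.9863794264426977 [ 0.54  0.58 -0.07  0.   -0.92  0.45]
-1.5707963267948966 1.4488794264426978 [ 0.62  0.51 -0.2   0.   -0.86  0.83]
-1.5707963267948966 1.9113794264426978 [ 0.67  0.43 -0.35  0.   -0.79  1.24]
-1.5707963267948966 2.3738794264426977 [ 0.69  0.35 -0.5   0.   -0.73  1.69]
-1.5707963267948966 2.836379426442698 [ 0.64  0.28 -0.61  0.   -0.68  2.2 ]
```

```bash
python3 - <<'E'
from h import *
m.gripper_to(0.0,30)
p=1.236; a=p-.255; r=.134
m.reach(pt(a,r,.20),down(a-np.pi/2)); m.move_straight(pt(a,r,.07),max_speed=.15)
f0=np.array(m.get_wrist_force()); print("t",m.get_time(),f0)
def ft(phi): 
    f=np.array(m.get_wrist_force())-f0; return f@[-np.sin(phi),np.cos(phi),0], f@[np.cos(phi),np.sin(phi),0]
while a<2.5:
    b=min(a+.12,2.5)
    hit=m.move_straight(pt(b,r,.07),max_speed=.07,frame=down(b-np.pi/2),threshold=10)
    a=b; print(round(a,2),np.round(ft(a),1),hit,round(m.get_time(),2))
    if hit: break
c=m.camera("top"); save(c,"push1")
E
```

```text
t 4.8 [-0.03794242 -0.63511607  0.51662019]
1.1 [-0.3  1.4] False 5.18
1.22 [0.7 0.9] False 5.57
1.34 [-0.4  0.8] False 5.95
1.46 [-0.   0.7] False 6.33
1.58 [-0.4 -0.1] False 6.72
1.7 [-0.6  0.1] False 7.1
1.82 [-0.3  0.8] False 7.48
1.94 [-0.4 -0.4] False 7.87
2.06 [-0.  -0.2] False 8.25
2.18 [-0.2  1. ] False 8.63
2.3 [-0.2  0.6] False 9.02
2.42 [-1.   0.1] False 9.4
2.5 [-1.2  0.6] False 9.7
```

View pics/push1.png

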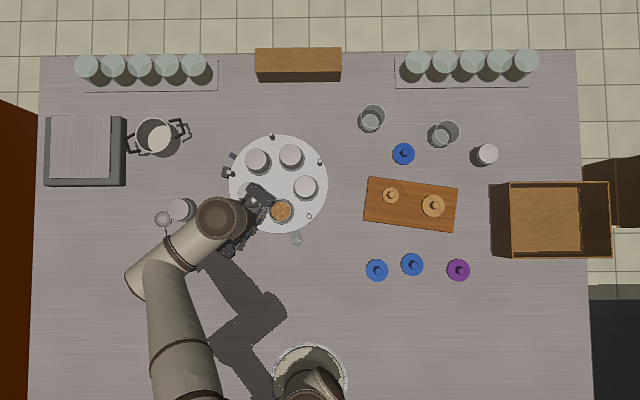

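The picture shows the disc most of the way round. The open jar is at (281,211) and the lug at (230,155), close to the stop block at (227,172). From here I creep to contact, then lean.

```bash
cat > lean.py <<'E'
from h import *
r=.134; f0=np.array([-.04,-.64,.52])
def ft(phi,n=3):
    f=np.mean([m.get_wrist_force() for _ in range(n)],0)-f0; return f@[-np.sin(phi),np.cos(phi),0], f@[np.cos(phi),np.sin(phi),0]
a=2.5; hit=False
while a<2.95 and not hit:
    b=a+.03; hit=m.move_straight(pt(b,r,.07),max_speed=.025,frame=down(b-np.pi/2),threshold=5.5); 
    if not hit: a=b
x=np.array(m.get_tool_pos()); d=x[:2]-C; a=np.arctan2(d[1],d[0])
print("contact?",hit,a,np.hypot(*d),ft(a),m.get_time())
T=np.array([-np.sin(a),np.cos(a),0])
if hit:
    s=0; log=[]
    for i in range(40):
        f=-ft(a)[0]; log.append((round(s*1e3,2),round(f,1)))
        if f>11.3: break
        s+=.0006 if f<6 else .0003
        m.move_straight(x+s*T,max_speed=.01,threshold=6)
    print(log)
    for i in range(9):
        m.dwell(.1); print(np.round(ft(a,1),1),end=" ")
print(m.get_time(),m.get_tool_pos()-x)
E
python3 lean.py
```

```text
contact? True 2.6853529511629 0.13366426485034238 (np.float64(-2.0979071460985597), np.float64(1.2491048275570487)) 11.8083
[(0.0, np.float64(2.1)), (0.6, np.float64(4.8)), (1.2, np.float64(7.2)), (1.5, np.float64(7.2)), (1.8, np.float64(6.8)), (2.1, np.float64(7.8)), (2.4, np.float64(8.1)), (2.7, np.float64(8.7)), (3.0, np.float64(9.1)), (3.3, np.float64(9.7)), (3.6, np.float64(11.1)), (3.9, np.float64(10.9)), (4.2, np.float64(11.7))]
[-11.    4.3] [-11.9   3.7] [-10.8   4. ] [-11.8   3.8] [-11.    4.4] [-11.5   4.4] [-11.4   4.8] [-10.7   3.9] [-10.8   4.1] 15.725 [ 0.00042723 -0.00057602  0.00039511]
```

```bash
python3 - <<'E'
from h import *
f0=np.array([-.04,-.64,.52]); a=2.685; T=np.array([-np.sin(a),np.cos(a),0])
x=np.array(pt(a,.13366,.07))  # contact point; earlier command was +4.2 mm
m.move_straight(x+.0047*T,max_speed=.01,threshold=6)
for i in range(9):
    m.dwell(.1); f=np.array(m.get_wrist_force())-f0; print(round(-f@T,1),round(np.hypot(f[0],f[1]),1),end=" | ")
m.move_straight(x-.02*T,max_speed=.08)
u=x-.025*T; u[2]=.20; m.move_straight(u,max_speed=.25)
print(m.get_time())
m.reach([.47,-.20,.20],down(-.3)); 
c=m.camera("top"); save(c,"stop"); np.savez("stop",**c)
w=cloud(c)
cap=[]
for n,u0,v0 in (("c1",250,162),("c2",284,152),("c3",310,180),("c4",290,207),("open",290,207)): pass
z=((w[...,2]>.104)&(w[...,2]<.115)).astype(np.uint8); z[:, :220]=0; z[:,340:]=0; z[:120]=0; z[245:]=0
n,l,st,ce=cv2.connectedComponentsWithStats(z)
for i in range(1,n):
    if st[i,4]>100:
        (X,Y),R=cv2.minEnclosingCircle(w[l==i][:,:2].astype(np.float32)); print(st[i,4],round(X,4),round(Y,4),round(R,4),np.degrees(np.arctan2(Y-C[1],X-C[0])).round(2))
print(m.get_time())
E
```

```text
11.4 12.2 | 11.3 12.1 | 12.0 12.9 | 10.9 11.6 | 11.9 12.7 | 12.0 12.7 | 11.4 12.3 | 12.5 13.2 | 11.8 12.4 | 18.0
366 0.6375 0.0567 0.0294 -18.78
374 0.6095 0.147 0.0301 53.58
371 0.5161 0.1483 0.0294 124.79
19.4167
```

View pics/stop.png

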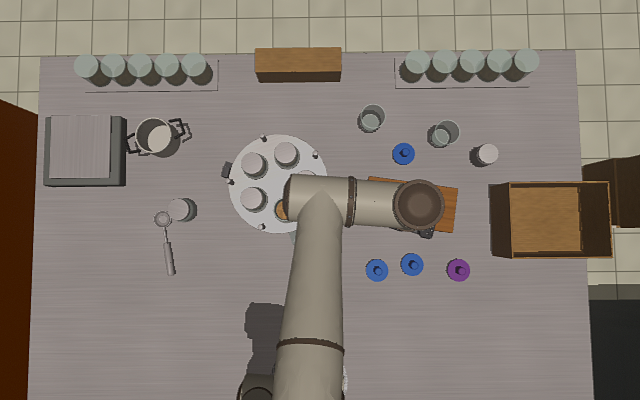

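The stop picture shows the disc home. The lug has merged with the block at (227,170), and the visible caps put the open jar at 197.2°, over the tongue. Now I grasp the lid, closing twice at right angles to centre it.

```bash
python3 - <<'E'
from h import *
L=[.4955,-.357]; y0=-.3
m.gripper_to(.05,5)
m.reach(L+[.12],down(y0+np.pi/2)); 
print(m.move_straight(L+[.0315],max_speed=.1,threshold=6),m.get_tool_pos())
m.gripper_to(0,4); print(m.get_grip_width()); m.gripper_to(.04)
m.move_straight(L+[.0315],max_speed=.1,frame=down(y0+np.pi/4)); m.move_straight(L+[.0315],max_speed=.1,frame=down(y0))
m.gripper_to(0,25); print(m.get_grip_width(),m.get_grasp_force(),m.get_time())
m.move_straight(L+[.20],max_speed=.2); print(m.get_grip_width(),m.get_wrist_force())
c=m.camera("top"); w=cloud(c)
z=((w[...,2]>.104)&(w[...,2]<.115)).astype(np.uint8); z[:, :220]=0; z[:,340:]=0; z[:120]=0; z[245:]=0
n,l,st,ce=cv2.connectedComponentsWithStats(z)
for i in range(1,n):
    if st[i,4]>100:
        (X,Y),R=cv2.minEnclosingCircle(w[l==i][:,:2].astype(np.float32)); print(st[i,4],round(X,4),round(Y,4),round(R,4),np.degrees(np.arctan2(Y-C[1],X-C[0])).round(2))
s=w[198:240,262:315].reshape(-1,3); s=s[(s[:,2]>.095)&(s[:,2]<.112)]
print("rim",len(s),cv2.minEnclosingCircle(s[:,:2].astype(np.float32)))
save(c,"grasp"); d=m.camera("side"); save(d,"grasp_s"); print(m.get_time())
cv2.imwrite("pics/gs.png",cv2.resize(d["img"][140:330,220:460,::-1],(720,570),interpolation=cv2.INTER_CUBIC))
E
```

```text
False [ 0.4960526  -0.35727727  0.03218625]
0.02125941218839319Traceback (most recent call last):
  File "<stdin>", line 7, in <module>
workcell.Unreachable: the arm cannot follow that straight line within its joint ranges
```

```bash
python3 - <<'E'
from h import *
print(np.round(m.get_qpos(),2),m.get_tool_rot(),m.get_tool_pos(),m.get_grip_width(),m.get_time())
L=[.4955,-.357]
for y in (1.27,.9,.48,-.3,2.0,2.84,-1.87):
    for P in (L+[.0315],[.4855,.0587,.2]):
        q=m.ik(P,down(y)); print(y,None if q is None else np.round(q,2))
E
```

```text
[-0.36  0.55 -0.25 -0.   -0.77 -3.08] [-3.14157343e+00 -2.91781373e-05  1.27075633e+00] [ 0.49548399 -0.3569948   0.03147283] 0.040285726455153055 26.4583
1.27 [-0.36  0.55 -0.25  0.   -0.77 -3.08]
1.27 [ 0.45  0.17 -0.35  0.   -1.05  2.39]
0.9 [-0.36  0.55 -0.25  0.   -0.77  2.83]
0.9 [ 0.45  0.17 -0.35  0.   -1.05  2.02]
0.48 [-0.36  0.55 -0.25  0.   -0.77  2.41]
0.48 [ 0.45  0.17 -0.35  0.   -1.05  1.6 ]
-0.3 [-0.36  0.55 -0.25  0.   -0.77  1.63]
-0.3 [ 0.45  0.17 -0.35  0.   -1.05  0.82]
2.0 [-0.36  0.55 -0.25 -0.   -0.77 -2.35]
2.0 None
2.84 [-0.36  0.55 -0.25 -0.   -0.77 -1.51]
2.84 [ 0.45  0.17 -0.35 -0.   -1.05 -2.33]
-1.87 [-0.36  0.55 -0.25  0.   -0.77  0.06]
-1.87 [ 0.45  0.17 -0.35  0.   -1.05 -0.75]
```

Joint 6 is at its limit in that direction, so I turn the other way, to yaw 2.84 (the same grasp).

```bash
python3 - <<'E'
from h import *
L=[.4955,-.357]
m.move_straight(L+[.0315],max_speed=.1,frame=down(2.05)); m.move_straight(L+[.0315],max_speed=.1,frame=down(2.84))
m.gripper_to(0,25); print(m.get_grip_width(),m.get_grasp_force(),m.get_time())
m.move_straight(L+[.20],max_speed=.2); print(m.get_grip_width(),m.get_wrist_force())
c=m.camera("top"); w=cloud(c)
z=((w[...,2]>.104)&(w[...,2]<.115)).astype(np.uint8); z[:, :220]=0; z[:,340:]=0; z[:120]=0; z[245:]=0
n,l,st,ce=cv2.connectedComponentsWithStats(z)
for i in range(1,n):
    if st[i,4]>100:
        (X,Y),R=cv2.minEnclosingCircle(w[l==i][:,:2].astype(np.float32)); print(st[i,4],round(X,4),round(Y,4),round(R,4),np.degrees(np.arctan2(Y-C[1],X-C[0])).round(2))
s=w[198:240,262:315].reshape(-1,3); s=s[(s[:,2]>.095)&(s[:,2]<.112)&(np.hypot(s[:,0]-.4855,s[:,1]-.0587)<.036)]
print("rim",len(s),cv2.minEnclosingCircle(s[:,:2].astype(np.float32)))
save(c,"grasp"); d=m.camera("side"); print(m.get_time())
cv2.imwrite("pics/gs.png",cv2.resize(d["img"][140:330,220:460,::-1],(720,570),interpolation=cv2.INTER_CUBIC))
E
```

```text
0.02126962008926596 25.000015987898223 28.825
0.0210721175373482 [-0.34728558 -0.75122166 -2.36009375]
369 0.6378 0.0568 0.0296 -18.63
373 0.6109 0.1466 0.0297 52.65
367 0.5607 0.0027 0.0292 -90.84
369 0.5161 0.148 0.0295 124.96
rim 104 ((0.48568210005760193, 0.059089723974466324), 0.03175654634833336)
29.9167
```

View pics/gs.png

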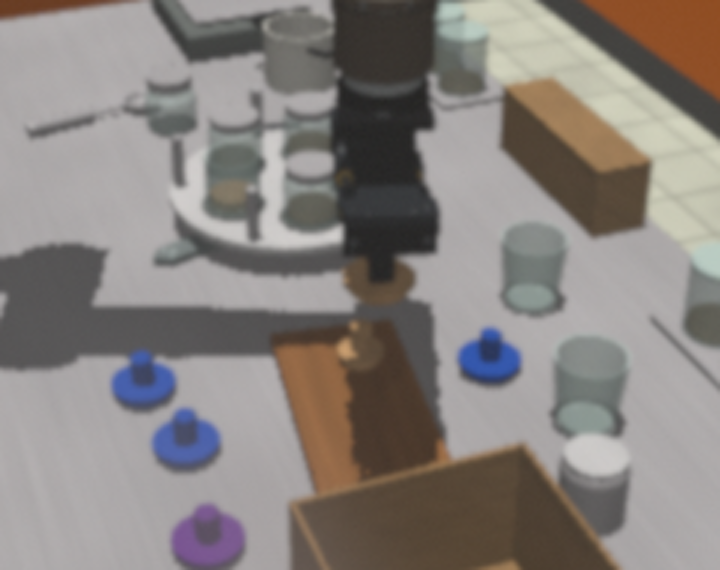

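The wooden lid hangs plug down in the fingers at crop pixel (380,275), and the small lid is still on the board at (360,345). The rim measures (0.4857, 0.0591). Now I go over the jar and lower with a force guard.

```bash
python3 - <<'E'
from h import *
J=np.array([.4856,.0590])
m.reach([*J,.20],down(2.84)); m.move_straight([*J,.130],max_speed=.12); m.dwell(.2)
f0=np.mean([m.get_wrist_force() for _ in range(4)],0); print(f0,m.get_time())
for z in (.124,.121,.118,.1155,.1140,.1130):
    h=m.move_straight([*J,z],max_speed=.02,threshold=4); f=np.mean([m.get_wrist_force() for _ in range(4)],0)-f0
    print(z,h,np.round(m.get_tool_pos(),4),np.round(f,1),m.get_grip_width())
    if h: break
print(np.round(m.get_ft_torque(),3),m.get_time())
E
```

```text
[ 0.56170245  0.60968349 -0.03609853] 32.3833
0.124 False [0.4855 0.059  0.1238] [-0.4 -0.4 -1.4] 0.02099258887171192
0.121 True [0.4853 0.0586 0.1215] [-1.5 -0.4 -0.6] 0.02107530217759369
[-0.081 -0.213  0.031] 33.0417
```

```bash
cat > ins.py <<'E'
from h import *
import sys
J=np.array([.4856,.0590]); f0=np.array([.2,.3,-.7])
for z in (.120,.1185,.117,.1155,.1145,.1137,.113):
    h=m.move_straight([*J,z],max_speed=.02,threshold=6); m.dwell(.05); f=np.mean([m.get_wrist_force() for _ in range(6)],0)-f0
    print(z,h,np.round(m.get_tool_pos(),4),np.round(f,1))
    if f[2]>8: break
print(np.round(m.get_ft_torque(),3),m.get_time())
E
python3 ins.py
```

```text
0.12 False [0.4853 0.0587 0.1197] [-0.9 -0.9  0.5]
0.1185 False [0.4853 0.0588 0.1183] [ 0.9 -3.3 -0.7]
0.117 False [0.4854 0.0588 0.1169] [-0.7 -2.3  0.9]
0.1155 False [0.4854 0.0588 0.1154] [-1.6 -4.9  0.3]
0.1145 False [0.4854 0.0588 0.1145] [-2.3 -5.4  2.3]
0.1137 False [0.4854 0.0587 0.1144] [-3.7 -4.5  6.7]
0.113 False [0.4854 0.0587 0.1144] [-5.8 -4.7 11.1]
[-1.356  1.337  0.004] 35.1417
```

It seats at TCP z 0.1144 (expected 0.1145) with 11 N. I relax the sideways load, release, retreat and check.

```bash
python3 - <<'E'
from h import *
f0=np.array([.2,.3,-.7])
m.move_straight([.4851,.0581,.1139],max_speed=.01); m.dwell(.1)
print(np.round(np.mean([m.get_wrist_force() for _ in range(6)],0)-f0,1),np.round(m.get_tool_pos(),4))
m.gripper_to(.04,5); x=np.array(m.get_tool_pos()); print(x)
m.move_straight([x[0],x[1],.20],max_speed=.12); m.reach([.40,-.25,.25],down(2.84)); print(m.get_time())
c=m.camera("top"); w=cloud(c); save(c,"end")
z=((w[...,2]>.1045)&(w[...,2]<.1155)).astype(np.uint8); z[:, :220]=0; z[:,340:]=0; z[:120]=0; z[245:]=0
n,l,st,ce=cv2.connectedComponentsWithStats(z)
for i in range(1,n):
    if st[i,4]>100:
        s=w[l==i]; (X,Y),R=cv2.minEnclosingCircle(s[:,:2].astype(np.float32)); print(st[i,4],round(X,4),round(Y,4),round(R,4),np.median(s[:,2]).round(4),s[:,2].std().round(4),np.degrees(np.arctan2(Y-C[1],X-C[0])).round(2))
s=w[190:240,262:320].reshape(-1,3); s=s[(s[:,2]>.13)&(s[:,2]<.16)]; print("knob",len(s),s.mean(0) if len(s) else 0)
cv2.imwrite("pics/endc.png",cv2.resize(c["img"][110:260,210:470,::-1],(780,450),interpolation=cv2.INTER_CUBIC))
print(m.get_time())
E
```

```text
[-3.7 -1.3  7.1] [0.4854 0.0586 0.1144]
[0.48516207 0.05813858 0.1138586 ]
38.275
365 0.6377 0.0568 0.0298 0.109 0.0022 -18.67
367 0.6103 0.1466 0.0297 0.1095 0.0021 53.0
367 0.5607 0.0025 0.0294 0.1096 0.002 -90.83
372 0.5163 0.1479 0.0294 0.1095 0.0022 124.86
384 0.4861 0.0599 0.0321 0.1103 0.0021 -163.47
knob 59 [0.48614875 0.06001596 0.13999645]
38.325
```

View pics/endc.png

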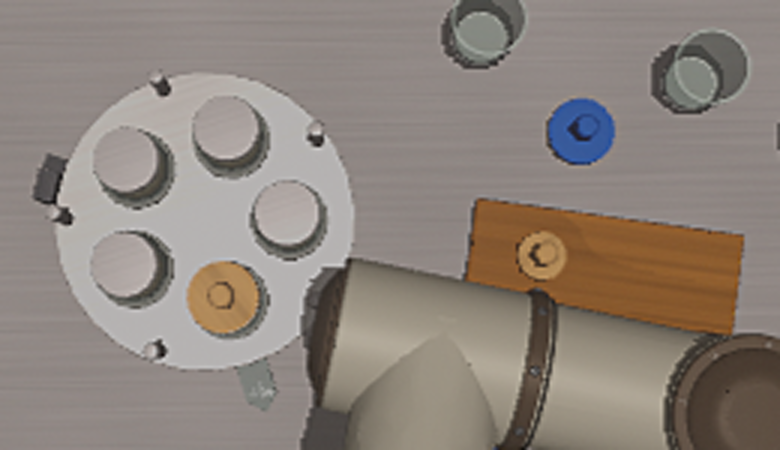

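The lid is flat on the jar at crop pixel (222,297), with the flange top at 110.3 mm and the knob top at 140 mm. The disc angle is unchanged at 197.1°, the lug is still against the block, and the bystanders in the crop are where they were. I'm handing in.

```bash
python3 -c "
from workcell import manip as m
print(m.get_time()); print(m.hand_in())"
```

```text
38.325
the job is handed in; nothing more can be done
None
```

The job is handed in at 38.3 s: the carousel is against its stop after leaning at about 12 N, and the larger wooden lid is fully seated on the open jar (pressed at about 11 N) and let go.

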